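# Clear the mud-drying plate and set out the next sample jars

## Task

Get the drying plate ready for the next samples: press the spray can's nozzle cap fully down and let it spring back, then take the scraper and push every chip of dried mud off the plate into the catch trough (never touching the chips with the gripper's fingers), and stand the scraper upright back on its pad. After that press the nozzle cap fully down and release it once more, and only then stand every squat amber jar upright on the white plate. Leave the other things on the bench where they are.

Things in the scene. Friction and masses are not known exactly. Their poses are not given: they have to be found in the camera images.
- station: Fixed drying station: a level white plate 210 mm (x) by 240 mm (y), top 50 mm above the bench, between steel rims along its +x and -x edges (inner faces at x = +-105 mm, 10 mm thick, 12 mm above the plate). The +y edge is open, a drop to the bench; the -y edge (y = -120 mm) is open to the catch trough. Origin: on the bench under the plate's centre; z up.
- trough (a point): Middle of the floor of the open steel catch trough, part of the station, along the plate's -y edge; 114 mm long in y, 218 mm in x inside. Floor 5 mm above the bench; end walls 45 mm, outer (-y) wall 75 mm high above the bench. Axes as the station's.
- nozzle (a joint): Travel of the can's white nozzle cap, m: 0 = up (released), about 0.009 = fully down. Its spring needs about 2 N to start and 6 N to bottom.
- nozzle_top (a point): Centre of the flat top of the nozzle cap (36 mm across, 192 mm above the bench when up), on the spray can (66 mm thick, aluminium with a blue band) that is fixed upright in a dark bench bracket 90 mm square. It moves down with the cap.
- pad: Fixed flat grey rubber pad 160 x 100 x 6 mm on the bench on which the scraper belongs. Origin: centre of its underside; x along its long side.
- scraper: Loose scraper block, 220 g: grey plastic foot 115 mm (its x) by 36 mm (its y) by 28 mm high, with an upright wooden handle 80 mm (x) by 22 mm (y, the way to grip it) from there to 98 mm above its underside. Stands on its foot on the pad at the start. Origin: centre of its underside; z up.
- chip0: Loose chip of dried brown river mud, an irregular slab about 52 x 40 x 12 mm, 30 g, lying on the plate. May be absent (2 to 4 chips are there). Origin: centre of its underside.
- chip1: Loose chip of dried brown river mud, an irregular slab about 46 x 42 x 12 mm, 30 g, lying on the plate. May be absent (2 to 4 chips are there). Origin: centre of its underside.
- chip2: Loose chip of dried brown river mud, an irregular slab about 56 x 36 x 12 mm, 30 g, lying on the plate. May be absent (2 to 4 chips are there). Origin: centre of its underside.
- chip3: Loose chip of dried brown river mud, an irregular slab about 48 x 38 x 12 mm, 30 g, lying on the plate. May be absent (2 to 4 chips are there). Origin: centre of its underside.
- jar0: Loose squat amber sample jar with a white cap, closed: body 54 mm across and 46 mm high, cap 48 mm across up to 62 mm, 120 g; stands on the bench on the robot's right. May be absent (2 to 4 jars are there). Origin: centre of its underside; z up.
- jar1: Loose squat amber sample jar with a white cap, closed: body 54 mm across and 46 mm high, cap 48 mm across up to 62 mm, 120 g; stands on the bench on the robot's right. May be absent (2 to 4 jars are there). Origin: centre of its underside; z up.
- jar2: Loose squat amber sample jar with a white cap, closed: body 54 mm across and 46 mm high, cap 48 mm across up to 62 mm, 120 g; stands on the bench on the robot's right. May be absent (2 to 4 jars are there). Origin: centre of its underside; z up.
- jar3: Loose squat amber sample jar with a white cap, closed: body 54 mm across and 46 mm high, cap 48 mm across up to 62 mm, 120 g; stands on the bench on the robot's right. May be absent (2 to 4 jars are there). Origin: centre of its underside; z up.
- sample_bottle: Bystander, to be left alone: clear bottle with a blue cap, 64 mm across, 170 mm high. Origin: centre of its underside.
- beaker: Bystander, to be left alone: open glass beaker 70 mm across, 90 mm high. Origin: centre of its underside.
- reagent_bottle: Bystander, to be left alone: tall amber reagent bottle with a black cap, 52 mm across, 110 mm high: not one of the squat jars. Origin: centre of its underside.
- tube_rack: Bystander, to be left alone: aluminium tube rack 60 x 170 mm, 98 mm high with its tubes. Origin: centre of its underside.
- notebook: Bystander, to be left alone: notebook 100 x 150 x 14 mm. Origin: centre of its underside.
- acid_bottle: Bystander, to be left alone: glass bottle with a blue cap, 60 mm across, 130 mm high. Origin: centre of its underside.
Things that resemble listed ones, but are neither listed nor needed, are in the scene too. Leave any green or turquoise look-alike of the jar0 alone.

How it is judged:
On the way, in this order (a step that is already met when the one before it is completed fails the run):
1. the nozzle cap is pressed fully down (past 6.5 mm) (value of joint nozzle above 0.0065 m), for 0.1 s.
2. the nozzle cap has sprung back up (value of joint nozzle below 0.002 m), for 0.1 s.
3. all chips lie in the catch trough, no jar on the plate yet (y of chip0 in the frame of station between -0.24 and -0.118 m and x of chip0 in the frame of station between -0.115 and 0.115 m and z of each of chip0, chip1, chip2, chip3 in the frame of station below 0.045 m and y of chip1 in the frame of station between -0.24 and -0.118 m and x of chip1 in the frame of station between -0.115 and 0.115 m and y of chip2 in the frame of station between -0.24 and -0.118 m and x of chip2 in the frame of station between -0.115 and 0.115 m and y of chip3 in the frame of station between -0.24 and -0.118 m and x of chip3 in the frame of station between -0.115 and 0.115 m and z of each of jar0, jar1, jar2, jar3 in the frame of station below 0.03 m), for 0.2 s.
4. the scraper stands on its pad again, let go, chips in the trough, no jar on the plate yet (all of step 3 and horizontal distance between scraper and pad below 0.035 m and z of scraper in the frame of pad between 0.001 and 0.012 m and angle between scraper's own z axis and vertical below 0.12 rad and contact force between the fingers and scraper below 0.1 N), for 0.2 s.
5. the nozzle cap is pressed fully down again (past 6.5 mm), no jar on the plate yet (value of joint nozzle above 0.0065 m and z of each of jar0, jar1, jar2, jar3 in the frame of station below 0.03 m), for 0.1 s.
6. the nozzle cap has sprung back up, no jar on the plate yet (value of joint nozzle below 0.002 m and z of each of jar0, jar1, jar2, jar3 in the frame of station below 0.03 m), for 0.1 s.
At the end, for the whole second after the job is handed in: Every chip lies in the trough (below its rim), the scraper stands upright on its pad (within 35 mm of the pad's centre), every jar stands upright on the white plate with its foot wholly on it and at rest, and the nozzle cap is up (y of chip0 in the frame of station between -0.24 and -0.118 m and x of chip0 in the frame of station between -0.115 and 0.115 m and z of each of chip0, chip1, chip2, chip3 in the frame of station below 0.045 m and y of chip1 in the frame of station between -0.24 and -0.118 m and x of chip1 in the frame of station between -0.115 and 0.115 m and y of chip2 in the frame of station between -0.24 and -0.118 m and x of chip2 in the frame of station between -0.115 and 0.115 m and y of chip3 in the frame of station between -0.24 and -0.118 m and x of chip3 in the frame of station between -0.115 and 0.115 m and horizontal distance between scraper and pad below 0.035 m and z of scraper in the frame of pad between 0.001 and 0.012 m and angle between each of scraper, jar0, jar1, jar2, jar3's own z axis and vertical below 0.12 rad and y of jar0 in the frame of station between -0.098 and 0.098 m and x of jar0 in the frame of station between -0.085 and 0.085 m and z of jar0 in the frame of station between 0.044 and 0.058 m and linear speed of each of jar0, jar1, jar2, jar3, scraper below 0.02 m/s and y of jar1 in the frame of station between -0.098 and 0.098 m and x of jar1 in the frame of station between -0.085 and 0.085 m and z of jar1 in the frame of station between 0.044 and 0.058 m and y of jar2 in the frame of station between -0.098 and 0.098 m and x of jar2 in the frame of station between -0.085 and 0.085 m and z of jar2 in the frame of station between 0.044 and 0.058 m and y of jar3 in the frame of station between -0.098 and 0.098 m and x of jar3 in the frame of station between -0.085 and 0.085 m and z of jar3 in the frame of station between 0.044 and 0.058 m and value of joint nozzle below 0.002 m); the robot touches nothing.
It fails at once if the fingers touch a chip (contact force between the fingers and chip0 above 0.5 N or contact force between the fingers and chip1 above 0.5 N or contact force between the fingers and chip2 above 0.5 N or contact force between the fingers and chip3 above 0.5 N).
It fails at once if a bystander is moved by more than 30 mm (distance of any of sample_bottle, beaker, reagent_bottle, tube_rack, notebook, acid_bottle from where it was at the start of the episode above 0.03 m).
Of chip0, chip1, chip2, chip3 only 2 to 4 are there at a start; the rules pass over those that are not, and their reading is None.
Of jar0, jar1, jar2, jar3 only 2 to 4 are there at a start; the rules pass over those that are not, and their reading is None.
At some moment in a run one of chip0, chip1, chip2, chip3, jar0, jar1, jar2, jar3 may be knocked a few centimetres aside while the robot is not near it.
Once in a run the grip may slacken for a moment while it holds something.
It also fails if it takes over 210 s, if anything falls off the work surface, if the arm or the gripper's body presses on something with over 40 N, if the wrist force passes 120 N, or if a joint passes its speed limit or range.

## Robot

A 6-joint arm with a two-finger parallel gripper is mounted at the origin on the work surface. World frame = base frame: x ahead of the robot, y to its left, z up, the work surface at z = 0. Lengths are in m, angles in rad, forces in N, time in s.
With the tool pointing down it reaches from about 0.325 to 0.9 m from the base axis. Payload 6.1 kg.
Tool frame: the origin (TCP) lies midway between the tips of the shut fingers; the grasp point (between the pads) lies 19 mm behind it; z points along the fingers, y is the line along which they close (so a half turn about z gives the same grasp; the last joint's range is limited). The gripper opens to 87 mm and grips with 3 to 60 N. Pads are 19 mm wide; open, the fingers measure 117 mm over their backs; the gripper's body (75 mm by 190 mm) begins 51 mm behind the grasp point.
Start: joints at [1.139, 0.22, 1.526, -0, 1.395, -0.126], TCP at [0.188, 0.596, 0.223] pointing down, gripper open.
Joint ranges: [-2.98, 2.98], [-0.91, 2.08], [0.09, 2.57], [-1.24, 4.39], [0.2, 2.65], [-2.68, 2.68]. Speed limits (rad/s): [2.57, 2.57, 3.01, 3.14, 3.14, 3.14].

## Interface

Orientations are given as a unit quaternion [w, x, y, z].
In Python, from workcell import get_obs, eyes, r gives the robot as it stands. The module is installed in compiled form; this text tells all that it offers.
- The arm moves only by the tool drive_tool, never from a script. Its argument "plan" is text: rows parted by semicolons, each of 7 numbers parted by spaces: the shift along the tool's x, y, z in m, then the turn, a rotation vector about the tool's x, y, z in rad, then the finger opening in m, from 0 to 0.087. In form: x y z rx ry rz fingers; .... A call has 1 to 8 rows; each row shifts and turns the commanded pose from where the row before left it, along the tool's axes as they then stand; what a row does not reach is not made up. A row lasts 1/12 s, in which the tool goes at most 41.7 mm and 7.16 degrees, less where a joint would pass 70% of its speed; a pose out of reach is approached as far as the arm can. A call with a gripper value outside its range is refused whole. The fingers move at their own pace and stop on an object; the grip force is fixed at half the most. Time passes only in rows, so rows that do not move let the fingers close. It gives the time, the measured TCP pose, the force, the opening and the grip force at its end, in the units of the state.
- get_obs(): the state, without advancing time (a new reading comes with each control period).
- eyes.capture(name): name is "scene" or "top" or "wrist"; returns a dict with "img" (480x640x3 uint8, red, green, blue), "z_map" (480x640 float32, m along the optical axis (not along the pixel's ray), 0 where there is no reading), "vfov" (degrees; the focal length in pixels is half the picture's height over the tangent of half this angle, whatever the lens; pixels are square), "cx", "cy" (the principal point, pixels), "k1" (the pictures are not rectified: a ray, as slopes to the right and down, at radius r is drawn at 1 + k1 r^2 times it, then the intrinsics apply), "R" (3x3) and "t" (3): a world point X has camera coordinates R X + t; the wrist camera has in their place "mount" (4x4, takes a point from camera to tool coordinates, whose origin is the TCP and whose axes are the flange's). Camera axes: x right, y down, z forward; pixel columns grow to the right and rows downward; lengths in m; the calibration is good to about 2 mm. A picture is of the moment at which its call begins: read the wrist's pose just before it.
- r.close_job(): hands the job in; it is judged then, once.
The state is a dict: "t": time; "q": joint angles; "dq": joint speeds; "tau": joint torques, N m; "tcp_pos": TCP position; "ee_rot": TCP orientation; "wrist_force": force on the tool from outside, world axes, zero at the start; "wrist_torque": the same for the moment, N m; "gripper_width": finger opening in m; "grip_force": force on a finger pad.
Only numpy, scipy, OpenCV 4.12 (cv2) and the standard library are available. Lean on these libraries where they do the work, as an engineer would, in place of code of your own. Each camera call takes 0.05 s, during which the arm holds its last target. There are 200 camera calls.

## Working session

There is one attempt and no reset: what is moved stays moved. The work goes in short steps, Python scripts to look and compute and a tool call to move; the robot and the scene stay as the last step left them, time stands still between calls to the robot, and variables do not carry over. Pictures are saved under pics/ and viewed, at most 14 in all, crops included, and the job is handed in when it is done.

Besides the shell and the picture viewer there is one more tool, called after "Request:" as name(argument=value, ...) on one line, values as JSON. drive_tool: Moves the arm, as the interface text tells. Its arguments: {"type":"object","properties":{"plan":{"type":"string"}},"required":["plan"]}

```bash
mkdir -p pics; cat > h.py <<'E'
import numpy as np, cv2
from workcell import get_obs, eyes, r
def cap(n,save=None):
    o=get_obs(); c=eyes.capture(n)
    f=240/np.tan(np.radians(c['vfov'])/2)
    c['K']=np.array([[f,0,c['cx']],[0,f,c['cy']],[0,0,1.]])
    c['D']=np.array([c['k1'],0,0,0,0.])
    if 'mount' in c:
        w,x,y,z=o['ee_rot']
        from scipy.spatial.transform import Rotation as Ro
        T=np.eye(4);T[:3,:3]=Ro.from_quat([x,y,z,w]).as_matrix();T[:3,3]=o['tcp_pos']
        M=T@c['mount']; c['Rw']=M[:3,:3]; c['o']=M[:3,3]
    else:
        c['Rw']=np.array(c['R']).T; c['o']=-c['Rw']@np.array(c['t'])
    if save: cv2.imwrite('pics/'+save,c['img'][:,:,::-1])
    return c
def rays(c,uv):
    # drawn = ray*(1+k1 r^2)
    uv=np.asarray(uv,float).reshape(-1,1,2)
    n=cv2.undistortPoints(uv,c['K'],c['D'],R=None,P=None).reshape(-1,2)
    return n
def plane(c,uv,z):
    n=rays(c,uv); d=np.c_[n,np.ones(len(n))]@c['Rw'].T
    s=(z-c['o'][2])/d[:,2]
    return c['o']+s[:,None]*d
def cloud(c):
    v,u=np.mgrid[0:480,0:640]
    n=rays(c,np.c_[u.ravel(),v.ravel()])
    z=c['z_map'].ravel()[:,None]
    P=(np.c_[n,np.ones(len(n))]*z)@c['Rw'].T+c['o']
    P[z[:,0]<=0]=np.nan
    return P.reshape(480,640,3)
E
python3 - <<'E'
from h import *
for n in ('scene','top'):
    c=cap(n,n+'0.png'); np.set_printoptions(precision=3,suppress=True); print(n,c['vfov'],c['k1'],c['o'],c['Rw'][:,2])
    np.save(n+'0.npy',cloud(c))
print(get_obs())
E
```

```text
scene 44.206645428224114 0.05534622547808129 [ 1.383 -0.378  0.921] [-0.687  0.302 -0.66 ]
top 57.277196441510455 -0.0030737188644764176 [ 0.397 -0.017  1.078] [ 0.163 -0.023 -0.986]
{'t': 0.1, 'q': array([ 1.139,  0.221,  1.528, -0.   ,  1.395, -0.126]), 'dq': array([-0.   , -0.002, -0.001,  0.001,  0.   , -0.001]), 'tau': array([  0.001, -49.595, -38.851,   0.07 ,   0.052,  -0.   ]), 'tcp_pos': array([0.188, 0.595, 0.222]), 'ee_rot': array([-0.   ,  0.152,  0.988, -0.001]), 'wrist_force': array([-0.917,  0.674,  0.067]), 'wrist_torque': array([0.057, 0.023, 0.029]), 'grip_force': 0.0, 'gripper_width': 0.08686654521376666}
```

View pics/scene0.png

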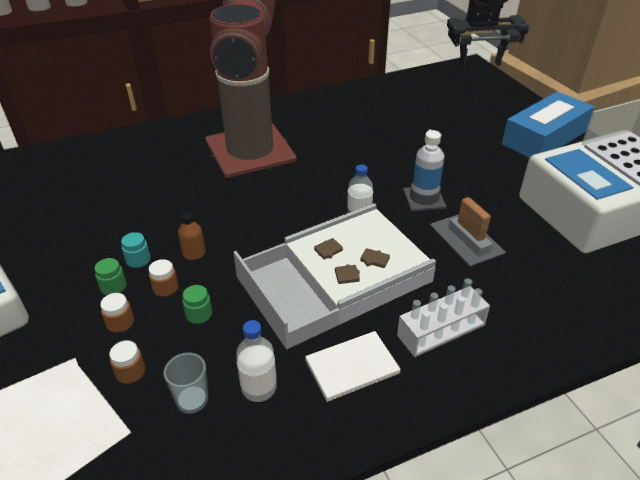

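View pics/top0.png

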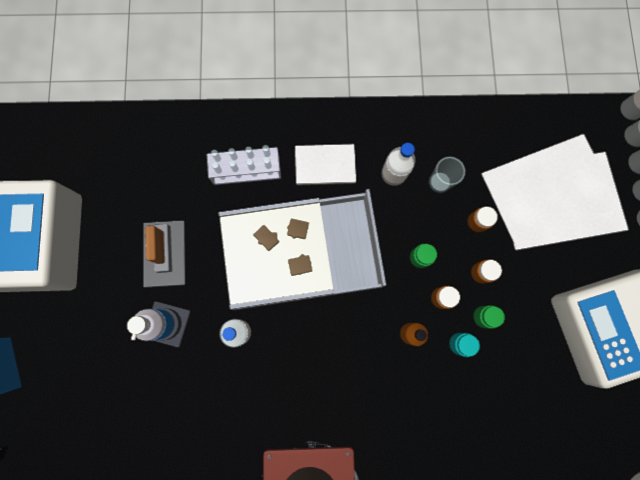

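Top view: chips at (266,237), (298,229) and (300,265). The can's nozzle is at (137,325), the scraper handle at (155,243) and the pad at (164,253). Candidates for "amber jar":
- White-capped amber jars at (486,218), (490,271) and (449,297). These are chosen.
- Green look-alikes at (424,255) and (489,317), turquoise at (465,345), and the reagent bottle with a black cap at (415,334). All four are rejected.

```bash
cat > m.py <<'E'
from h import *
np.set_printoptions(precision=4,suppress=True)
def tri(a,ua,b,ub):
    da=np.r_[rays(a,[ua])[0],1]@a['Rw'].T; db=np.r_[rays(b,[ub])[0],1]@b['Rw'].T
    s=np.linalg.lstsq(np.c_[da,-db],b['o']-a['o'],rcond=None)[0]
    p=a['o']+s[0]*da;q=b['o']+s[1]*db
    return (p+q)/2,np.linalg.norm(p-q)
def blob(mask,near,rad=25):
    n,l,st,ce=cv2.connectedComponentsWithStats(mask.astype(np.uint8))
    d=[np.hypot(*(ce[i]-near))+(1e3 if st[i,4]<25 else 0) for i in range(1,n)]
    i=1+int(np.argmin(d)); return l==i,ce[i],st[i,4]
def hsv(c): return cv2.cvtColor(c['img'],cv2.COLOR_RGB2HSV)
E
python3 - <<'E'
from m import *
S=cap('scene');T=cap('top');PS=cloud(S);PT=cloud(T);hs,ht=hsv(S),hsv(T)
white=lambda h:(h[...,1]<50)&(h[...,2]>170)
for nt,ns in (((486,216),(124,351)),((490,270),(116,302)),((449,296),(163,269)),((137,325),(433,134))):
    bt,ct,at=blob(white(ht),nt); bs,cs,as_=blob(white(hs),ns)
    print('cap',ct,at,cs,as_,'tri',*tri(T,ct,S,cs),'depthT',np.nanmedian(PT[bt],0),np.nanmax(PT[bt],0)[2])
br=lambda h:(h[...,0]<25)&(h[...,1]>60)&(h[...,2]>30)
for nt,ns in (((266,237),(328,248)),((298,229),(375,258)),((300,265),(347,273))):
    bt,ct,at=blob(br(ht),nt);p=PT[bt]; rc=cv2.minAreaRect(p[:,:2].astype(np.float32)[~np.isnan(p[:,0])]); print('chip',ct,at,np.nanmedian(p,0),rc)
def rect(P,m,zlo,zhi,name):
    p=P[m];p=p[(p[:,2]>zlo)&(p[:,2]<zhi)]
    rc=cv2.minAreaRect((p[:,:2]*1000).astype(np.float32)); print(name,len(p),np.median(p[:,2]),rc,cv2.boxPoints(rc).tolist())
v,u=np.mgrid[0:480,0:640]
box=lambda a,b,c,d:(u>a)&(u<b)&(v>c)&(v<d)
for P,n,b1,b2,b3 in ((PT,'T',(210,400,180,320),(135,195,215,292),(140,170,220,270)),(PS,'S',(225,445,200,350),(425,510,190,265),(455,495,195,240))):
    rect(P,box(*b1),.046,.0545,n+'plate'); rect(P,box(*b1),.056,.08,n+'rims'); rect(P,box(*b1),.001,.02,n+'tr')
    rect(P,box(*b2),.003,.012,n+'pad'); rect(P,box(*b3),.095,.12,n+'handle');rect(P,box(*b2),.027,.04,n+'foot')
E
```

```text
cap [486.5083 216.0266] 301 [123.1156 351.0794] 441 tri [ 0.6271 -0.4396  0.0597] 0.0008955325352350823 depthT [ 0.6267 -0.4384  0.0615] 0.0668231108209576
cap [490.6562 269.6281] 320 [112.9199 301.7459] 362 tri [ 0.4981 -0.4379  0.0599] 0.0008198741738477696 depthT [ 0.4978 -0.4372  0.0614] 0.0667611314283163
cap [448.8836 296.4269] 335 [160.0627 267.0662] 287 tri [ 0.4382 -0.3345  0.0599] 0.00071519001532379 depthT [ 0.4387 -0.3334  0.0615] 0.06660239304634685
cap [139.0955 325.5628] 398 [432.9126 134.0971] 103 tri [0.3928 0.3289 0.1895] 0.006056137479244189 depthT [0.3919 0.3312 0.1899] 0.1972078668352748
chip [266.1101 237.4315] 336 [0.5877 0.0878 0.0614] ((0.5874613523483276, 0.087223581969738), (0.05217562988400459, 0.04310351982712746), 43.70305633544922)
chip [297.3746 228.4853] 307 [0.6072 0.0145 0.0614] ((0.6060165166854858, 0.014673126861453056), (0.044893354177474976, 0.042117632925510406), 76.0027084350586)
chip [299.7427 264.8713] 342 [0.52   0.0094 0.0614] ((0.5218474864959717, 0.010084480047225952), (0.04127207025885582, 0.04924798384308815), 11.524477005004883)
Tplat
[... 2833 characters left out ...]
3125], [603.1446533203125, 217.13299560546875], [706.8389892578125, 399.86346435546875], [456.448486328125, 541.9529418945312]]
Shandle 288 0.10216099897757719 ((577.3126220703125, 340.57220458984375), (83.05908966064453, 24.320707321166992), 5.778285026550293) [[534.769775390625, 348.4896240234375], [537.2183837890625, 324.29248046875], [619.85546875, 332.65478515625], [617.4068603515625, 356.8519287109375]]
Sfoot 445 0.03336414803226029 ((527.2158203125, 337.8539123535156), (216.19349670410156, 44.69304275512695), 2.6805999279022217) [[418.1922607421875, 355.1205139160156], [420.282470703125, 310.4763488769531], [636.2393798828125, 320.5873107910156], [634.149169921875, 365.2314758300781]]
```

```bash
python3 - <<'E'
import cv2
a=cv2.imread('pics/top0.png');s=cv2.imread('pics/scene0.png')
c1=cv2.resize(a[195:345,390:520],None,fx=3,fy=3,interpolation=cv2.INTER_CUBIC)
c2=cv2.resize(a[210:360,110:240],None,fx=3,fy=3,interpolation=cv2.INTER_CUBIC)
import numpy as np; cv2.imwrite('pics/crop1.png',np.hstack([c1,c2]))
E
```

```text
(no output)
```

View pics/crop1.png

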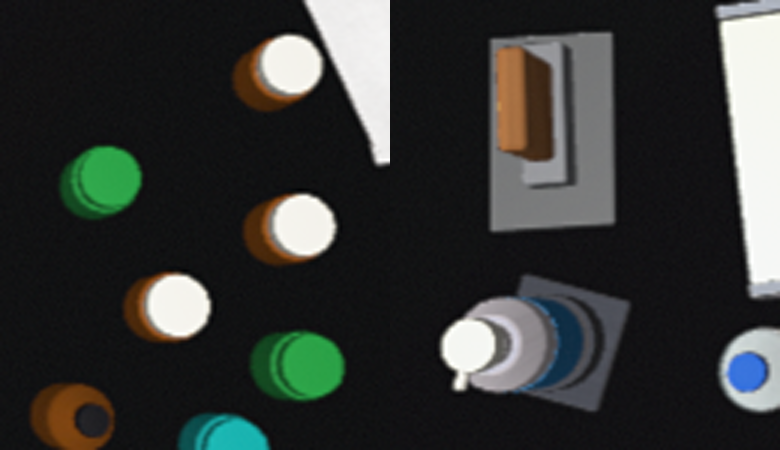

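The crop shows three amber jars with plain white caps next to green and turquoise decoys. The nozzle cap's disk is at about (136,325) and its spout points down-left. Next I'll refine the nozzle position and write a helper that works out the moves.

```bash
cat > go.py <<'E'
import sys
from h import *
from scipy.spatial.transform import Rotation as Ro
def go(x,y,z,yaw):  # yaw deg of tool y minus 90 (0: tool y = world y); tool frame shifts AFTER the turn
    o=get_obs();w,a,b,c=o['ee_rot'];R=Ro.from_quat([a,b,c,w]).as_matrix()
    cy=np.degrees(np.arctan2(R[1,1],R[0,1]))-90; d=(yaw-cy+90)%180-90
    Rt=np.array([[-1,0,0],[0,1,0],[0,0,-1.]]);Rt=Ro.from_euler('z',yaw,degrees=True).as_matrix()@Rt
    if abs((cy+d-yaw+180)%360-180)>90: Rt[:,:2]*=-1
    print('t %.1f'%o['t'],'tcp',o['tcp_pos'].round(4),'yaw %.2f'%cy,'tilt',R[:2,2].round(4),'w %.3f'%o['gripper_width'],'F',o['wrist_force'].round(1))
    print('turn rz',round(-np.radians(d),4),'shift',(Rt.T@(np.array([x,y,z])-o['tcp_pos'])).round(4))
if __name__=='__main__': go(*map(float,sys.argv[1:]))
E
python3 - <<'E'
from m import *
T=cap('top');S=cap('scene')
for c,n in ((T,(137,325)),(S,(433,134))):
    h=hsv(c); m=(h[...,1]<50)&(h[...,2]>170); b,ce,a=blob(m,n)
    k=cv2.getStructuringElement(cv2.MORPH_ELLIPSE,(11,11)); e=cv2.morphologyEx(b.astype(np.uint8),cv2.MORPH_OPEN,k)
    cc,rad=cv2.minEnclosingCircle(np.argwhere(e)[:,::-1].astype(np.float32)) if e.any() else ((0,0),0)
    P=cloud(c)[b]; q=P[P[:,2]>.187]; rc,rr=cv2.minEnclosingCircle(q[:,:2].astype(np.float32))
    print(cc,rad,plane(c,[cc],.191) if rad else '', 'depth',np.median(q,0),rc,rr,np.percentile(q[:,2],[20,50,80]))
E
python3 go.py .394 .33 .25 0
```

```text
(136.0, 325.0) 9.055485725402832 [[0.3929 0.3315 0.191 ]] depth [0.393  0.3318 0.1913] (0.38797715306282043, 0.33351972699165344) 0.022939633578062057 [0.19   0.1913 0.1927]
(0, 0) 0  depth [0.396  0.3303 0.1909] (0.3931373357772827, 0.3300926089286804) 0.019218137487769127 [0.1895 0.1909 0.192 ]
t 0.3 tcp [0.1881 0.5958 0.2222] yaw -17.52 tilt [-0.0002 -0.0006] w 0.087 F [-0.   0.3  0.3]
turn rz -0.3058 shift [-0.2059 -0.2658 -0.0278]
```

Request:
drive_tool(plan="0 0 -0.009 0 0 -0.102 0; 0 0 -0.009 0 0 -0.102 0; 0 0 -0.009 0 0 -0.102 0; -0.0257 -0.033 0 0 0 0 0; -0.0257 -0.033 0 0 0 0 0; -0.0257 -0.033 0 0 0 0 0; -0.0257 -0.033 0 0 0 0 0; -0.0257 -0.033 0 0 0 0 0")

```text
t: 0.97
tcp_pos: [0.3168, 0.4301, 0.2496]
ee_rot: [0.0, -0.0, 1.0, 0.0]
wrist_force: [0.0, -0.1, -0.4]
gripper_width: 0.0412
grip_force: 0.0
```

Request:
drive_tool(plan="-0.0257 -0.033 0 0 0 0 0; -0.0257 -0.033 0 0 0 0 0; -0.0257 -0.033 0 0 0 0 0; 0 0 0 0 0 0 0; 0 0 0 0 0 0 0")

```text
t: 1.38
tcp_pos: [0.3944, 0.3314, 0.2497]
ee_rot: [0.0, 0.002, 1.0, 0.0]
wrist_force: [-0.3, 1.4, 0.1]
gripper_width: 0.0085
grip_force: 0.0
```

```bash
python3 go.py .394 .331 .2 0
```

```text
t 1.4 tcp [0.3944 0.3314 0.2497] yaw -0.26 tilt [0.0001 0.0002] w 0.009 F [-0.3  1.4  0.1]
turn rz -0.0046 shift [ 0.0004 -0.0004  0.0497]
```

Request:
drive_tool(plan="0 0 0.025 0 0 0 0; 0 0 0.022 0 0 0 0; 0 0 0.01 0 0 0 0; 0 0 0.004 0 0 0 0; 0 0 0.004 0 0 0 0; 0 0 0 0 0 0 0; 0 0 0 0 0 0 0")

```text
t: 1.97
tcp_pos: [0.3929, 0.3339, 0.1857]
ee_rot: [0.0, -0.001, 1.0, 0.0]
wrist_force: [-3.0, -0.3, 4.0]
gripper_width: 0.0004
grip_force: 2.0
```

Request:
drive_tool(plan="0 0 0.002 0 0 0 0; 0 0 0.002 0 0 0 0; 0 0 0.001 0 0 0 0; 0 0 0 0 0 0 0; 0 0 0 0 0 0 0; 0 0 0 0 0 0 0")

```text
t: 2.47
tcp_pos: [0.3936, 0.334, 0.1831]
ee_rot: [0.001, -0.0, 1.0, 0.001]
wrist_force: [-9.5, -2.6, 17.8]
gripper_width: 0.0002
grip_force: 9.1
```

Request:
drive_tool(plan="0 0 -0.012 0 0 0 0; 0 0 -0.03 0 0 0 0; 0 0 -0.03 0 0 0 0; 0 0 0 0 0 0 0; -0.036 0.0015 0 0 0 -0.03 0; -0.036 0.0015 0 0 0 0 0.087; -0.036 0.0015 0 0 0 0 0.087; -0.036 0.0015 0 0 0 0 0.087")

```text
t: 3.13
tcp_pos: [0.5391, 0.3424, 0.2521]
ee_rot: [0.001, -0.015, 1.0, 0.0]
wrist_force: [0.0, -0.2, 0.7]
gripper_width: 0.0132
grip_force: 0.0
```

Request:
drive_tool(plan="-0.034 0.0015 0 0 0 0 0.087; 0 0 0 0 0 0 0.087; 0 0 0 0 0 0 0.087; 0 0 0 0 0 0 0.087; 0 0 0 0 0 0 0.087")

```text
t: 3.55
tcp_pos: [0.5701, 0.345, 0.252]
ee_rot: [0.0, -0.015, 1.0, 0.0]
wrist_force: [0.3, 0.2, -0.4]
gripper_width: 0.046
grip_force: 0.0
```

```bash
python3 go.py .5745 .341 .056 1.6; python3 - <<'E'
from m import *
c=cap('wrist','w1.png')
P=cloud(c); m=(P[...,2]>.095)&(P[...,2]<.115)&(abs(P[...,0]-.575)<.08)&(abs(P[...,1]-.341)<.05); p=P[m]
print(len(p),np.median(p[:,2]),cv2.minAreaRect((p[:,:2]*1000).astype(np.float32)))
m=(P[...,2]>.002)&(P[...,2]<.012)&(abs(P[...,0]-.56)<.13)&(abs(P[...,1]-.32)<.1);m&=hsv(c)[...,2]>60; p=P[m]
print(len(p),np.median(p[:,2]),cv2.minAreaRect((p[:,:2]*1000).astype(np.float32)))
T=cap('top');P=cloud(T);h=hsv(T);m=(P[...,2]>.002)&(P[...,2]<.012)&(h[...,2]>60);v,u=np.mgrid[0:480,0:640];m&=(u>138)&(u<190)&(v>215)&(v<290);p=P[m]
print(len(p),np.median(p[:,2]),cv2.minAreaRect((p[:,:2]*1000).astype(np.float32)))
E
```

```text
t 3.5 tcp [0.5701 0.345  0.252 ] yaw 1.76 tilt [0.0005 0.0003] w 0.046 F [ 0.3  0.2 -0.4]
turn rz 0.0028 shift [-0.0043 -0.0042  0.196 ]
2047 0.10326848677267203 ((573.9016723632812, 343.3777770996094), (80.1677017211914, 22.008224487304688), 3.6323459148406982)
8760 0.005739280699173455 ((536.5567626953125, 343.6754455566406), (215.15164184570312, 99.59550476074219), 2.232058525085449)
1379 0.005581060215221978 ((564.5240478515625, 344.7459716796875), (159.51455688476562, 101.6795425415039), 2.1004459857940674)
```

View pics/w1.png

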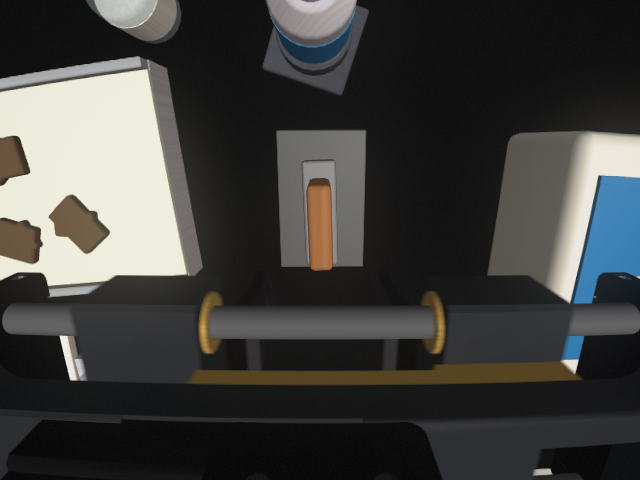

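The wrist view shows the scraper handle at (320,225), central between the fingers, and the can at (315,40) clear of them. I'm descending to grip it.

Request:
drive_tool(plan="-0.004 -0.0025 0.02 0 0 -0.01 0.087; 0 0 0.03 0 0 0 0.087; 0 0 0.03 0 0 0 0.087; 0 0 0.03 0 0 0 0.087; 0 0 0.03 0 0 0 0.087; 0 0 0.03 0 0 0 0.087; 0 0 0.026 0 0 0 0.087; 0 0 0 0 0 0 0.087")

```text
t: 4.32
tcp_pos: [0.57, 0.3408, 0.0496]
ee_rot: [-0.004, -0.02, 1.0, -0.002]
wrist_force: [-1.8, 0.6, -1.2]
gripper_width: 0.0865
grip_force: 0.0
```

Request:
drive_tool(plan="0 0 0 0 0 0 0; 0 0 0 0 0 0 0; 0 0 0 0 0 0 0; 0 0 0 0 0 0 0; 0 0 0 0 0 0 0; 0 0 0 0 0 0 0; 0 0 0 0 0 0 0; 0 0 0 0 0 0 0")

```text
t: 4.98
tcp_pos: [0.5749, 0.3425, 0.0558]
ee_rot: [0.0, -0.02, 1.0, 0.0]
wrist_force: [-0.3, 0.1, 0.1]
gripper_width: 0.0421
grip_force: 0.0
```

Request:
drive_tool(plan="0 0 0 0 0 0 0; 0 0 0 0 0 0 0; 0 0 0 0 0 0 0; 0 0 0 0 0 0 0; 0 0 0 0 0 0 0; 0 0 0 0 0 0 0; 0 0 0 0 0 0 0")

```text
t: 5.57
tcp_pos: [0.5747, 0.3425, 0.0553]
ee_rot: [-0.0, -0.02, 1.0, -0.0]
wrist_force: [0.7, 0.3, -1.4]
gripper_width: 0.0219
grip_force: 29.9
```

```bash
python3 -c "
import numpy as np
c=np.array([.5525,.0663]);a=np.radians(7.16);R=np.array([[np.cos(a),-np.sin(a)],[np.sin(a),np.cos(a)]])
for p in ((.042,.095),(.042,-.13),(-.042,.095),(-.042,-.13)):print(p,c+R@p)"
python3 go.py .5823 .1658 .14 7.16
```

```text
(0.042, 0.095) [0.58233163 0.16579409]
(0.042, -0.13) [ 0.61037576 -0.05745135]
(-0.042, 0.095) [0.49898666 0.15532428]
(-0.042, -0.13) [ 0.52703079 -0.06792116]
t 5.6 tcp [0.5747 0.3425 0.0553] yaw 2.31 tilt [-0.0002 -0.    ] w 0.022 F [ 0.7  0.3 -1.4]
turn rz -0.0847 shift [ 0.0145 -0.1763 -0.0847]
```

Request:
drive_tool(plan="0 0 -0.03 0 0 -0.028 0; 0 0 -0.03 0 0 -0.028 0; 0 0 -0.03 0 0 -0.028 0; 0.003 -0.035 0 0 0 0 0; 0.003 -0.035 0 0 0 0 0; 0.003 -0.035 0 0 0 0 0; 0.003 -0.035 0 0 0 0 0; 0.003 -0.035 0 0 0 0 0")

```text
t: 6.23
tcp_pos: [0.5809, 0.1653, 0.145]
ee_rot: [-0.001, -0.062, 0.998, -0.0]
wrist_force: [1.4, 0.4, -2.5]
gripper_width: 0.0219
grip_force: 29.9
```

Request:
drive_tool(plan="0 0 0 0 0 0 0; 0 0 0 0 0 0 0; 0 0 0 0 0 0 0")

```text
t: 6.48
tcp_pos: [0.5814, 0.1669, 0.1452]
ee_rot: [-0.0, -0.062, 0.998, 0.0]
wrist_force: [-0.6, 0.6, -2.7]
gripper_width: 0.0221
grip_force: 29.9
```

```bash
cat > look.py <<'E'
from m import *
import sys
c0=np.array([.5525,.0663]);a=np.radians(7.16);R=np.array([[np.cos(a),-np.sin(a)],[np.sin(a),np.cos(a)]])
for n in ('top','scene'):
    C=cap(n,sys.argv[1]+n+'.png' if len(sys.argv)>1 else None);P=cloud(C);h=hsv(C)
    L=(P[...,:2]-c0)@R
    m=(h[...,0]<25)&(h[...,1]>60)&(h[...,2]>30)&(abs(L[...,0])<.12)&(L[...,1]>-.24)&(L[...,1]<.13)&(P[...,2]<.085)
    k,l,st,ce=cv2.connectedComponentsWithStats(m.astype(np.uint8))
    for i in range(1,k):
        if st[i,4]>40:
            q=L[l==i];z=P[l==i][:,2];print(n,'chip px',ce[i].round(),st[i,4],'local x %.3f..%.3f y %.3f..%.3f z %.3f..%.3f'%(*np.percentile(q[:,0],[1,99]),*np.percentile(q[:,1],[1,99]),*np.percentile(z,[2,98])))
E
python3 look.py; python3 go.py .5823 .1658 .1015 7.16
python3 - <<'E'
from m import *
for n in ('top','scene'):
    C=cap(n);P=cloud(C);h=hsv(C)
    m=(h[...,0]<25)&(h[...,1]>60)&(h[...,2]>30)&(abs(P[...,0]-.58)<.07)&(abs(P[...,1]-.166)<.04)&(P[...,2]>.1);p=P[m]
    print(n,len(p)) ; 
    m=(h[...,1]<40)&(abs(P[...,0]-.58)<.09)&(abs(P[...,1]-.166)<.05)&(P[...,2]>.08)&(P[...,2]<.125);p=P[m];print(len(p));
    if len(p)>9: print(np.percentile(p[:,2],[2,50,98]),cv2.minAreaRect((p[:,:2]*1000).astype(np.float32)))
E
```

```text
top chip px [297. 228.] 307 local x 0.025..0.069 y -0.082..-0.036 z 0.058..0.065
top chip px [269. 240.] 227 local x 0.010..0.056 y -0.007..0.038 z 0.058..0.065
top chip px [300. 265.] 341 local x -0.058..-0.018 y -0.076..-0.028 z 0.058..0.065
scene chip px [328. 248.] 330 local x -0.057..-0.013 y -0.079..-0.029 z 0.055..0.065
scene chip px [374. 258.] 353 local x 0.014..0.069 y -0.010..0.041 z 0.054..0.065
scene chip px [347. 274.] 356 local x 0.027..0.074 y -0.086..-0.038 z 0.055..0.065
t 6.6 tcp [0.5814 0.168  0.1453] yaw 7.17 tilt [-0.0004  0.0003] w 0.022 F [-0.2  1.2 -3.3]
turn rz 0.0002 shift [-0.0006 -0.0023  0.0438]
top 4776
113
[0.0991 0.1217 0.1248] ((545.507080078125, 152.11318969726562), (41.20798873901367, 16.19527816772461), 6.35917854309082)
scene 5268
650
[0.098  0.1166 0.1247] ((583.0413818359375, 166.3942413330078), (116.86665344238281, 38.781715393066406), 7.51531982421875)
```

Request:
drive_tool(plan="0 -0.002 0.016 0 0 0 0; 0 0 0.013 0 0 0 0; 0 0 0.007 0 0 0 0; 0 0 0.004 0 0 0 0; 0 0 0.003 0 0 0 0; 0 0 0 0 0 0 0; 0 0 0 0 0 0 0")

```text
t: 7.27
tcp_pos: [0.5821, 0.1651, 0.1028]
ee_rot: [0.0, -0.062, 0.998, 0.0]
wrist_force: [-0.4, 0.7, -2.2]
gripper_width: 0.0217
grip_force: 29.9
```

Request:
drive_tool(plan="0 -0.005 0.0015 0 0 0 0; 0 -0.014 0 0 0 0 0; 0 -0.014 0 0 0 0 0; 0 -0.014 0 0 0 0 0; 0 -0.014 0 0 0 0 0; 0 -0.014 0 0 0 0 0; 0 -0.014 0 0 0 0 0; 0 -0.014 0 0 0 0 0")

```text
t: 7.93
tcp_pos: [0.5948, 0.061, 0.1011]
ee_rot: [0.0, -0.062, 0.998, 0.0]
wrist_force: [-0.4, 0.0, -2.6]
gripper_width: 0.0218
grip_force: 29.9
```

Request:
drive_tool(plan="0 -0.014 0 0 0 0 0; 0 -0.014 0 0 0 0 0; 0 -0.014 0 0 0 0 0; 0 -0.014 0 0 0 0 0; 0 -0.014 0 0 0 0 0; 0 -0.014 0 0 0 0 0; 0 -0.014 0 0 0 0 0; 0 -0.014 0 0 0 0 0")

```text
t: 8.6
tcp_pos: [0.6086, -0.0498, 0.101]
ee_rot: [-0.0, -0.062, 0.998, -0.0]
wrist_force: [0.4, 0.5, -2.9]
gripper_width: 0.0222
grip_force: 29.9
```

```bash
python3 look.py; python3 go.py .61037 -.05745 .101 7.16
```

```text
top chip px [337. 236.] 87 local x 0.002..0.034 y -0.166..-0.139 z 0.019..0.081
scene chip px [335. 250.] 50 local x -0.031..-0.016 y -0.057..-0.035 z 0.053..0.064
scene chip px [311. 302.] 524 local x 0.016..0.090 y -0.174..-0.132 z 0.016..0.052
t 8.7 tcp [ 0.6089 -0.0511  0.1011] yaw 7.00 tilt [ 0.0004 -0.001 ] w 0.022 F [ 0.7 -0.1 -3.1]
turn rz -0.0028 shift [-0.0006 -0.0064  0.0001]
```

Request:
drive_tool(plan="0 -0.009 0 0 0 0 0; 0 0 0 0 0 0 0; 0 0 -0.02 0 0 0 0; 0 0 -0.03 0 0 0 0; 0.014 0.035 0 0 0 0 0; 0.014 0.035 0 0 0 0 0; 0.014 0.035 0 0 0 0 0; 0.014 0.035 0 0 0 0 0")

```text
t: 9.37
tcp_pos: [0.5357, 0.0761, 0.1512]
ee_rot: [0.0, -0.062, 0.998, 0.0]
wrist_force: [0.6, 0.0, -2.1]
gripper_width: 0.0222
grip_force: 29.9
```

Request:
drive_tool(plan="0.014 0.035 0 0 0 0 0; 0.014 0.035 0 0 0 0 0; 0 0 0 0 0 0 0; 0 0 0 0 0 0 0")

```text
t: 9.7
tcp_pos: [0.4992, 0.1428, 0.1512]
ee_rot: [0.0, -0.064, 0.998, 0.0]
wrist_force: [0.2, 0.3, -2.7]
gripper_width: 0.0219
grip_force: 29.9
```

```bash
python3 look.py p1; python3 go.py .49899 .15532 .101 7.16
```

```text
top chip px [334. 225.] 451 local x 0.010..0.086 y -0.171..-0.125 z 0.019..0.050
top chip px [301. 265.] 339 local x -0.061..-0.021 y -0.080..-0.031 z 0.058..0.066
scene chip px [326. 248.] 337 local x -0.059..-0.016 y -0.083..-0.033 z 0.055..0.065
scene chip px [311. 301.] 672 local x 0.013..0.090 y -0.174..-0.127 z 0.016..0.050
t 9.8 tcp [0.5006 0.1407 0.1513] yaw 7.18 tilt [ 0.0008 -0.0003] w 0.022 F [-0.6 -0.7 -2.9]
turn rz 0.0004 shift [-0.0002  0.0147  0.0503]
```

View pics/p1scene.png

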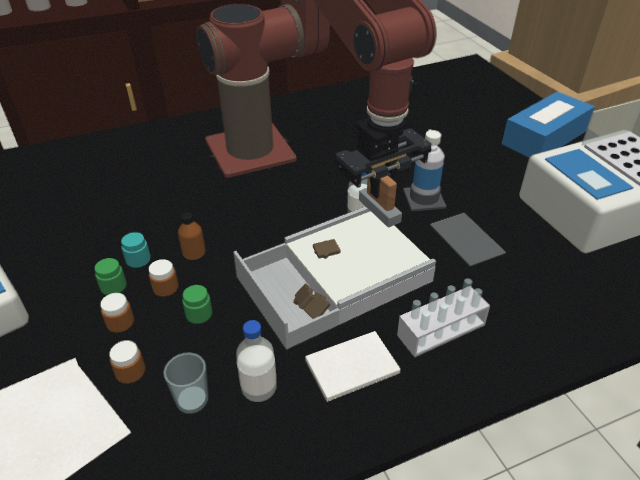

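The scene picture shows one chip left on the plate at (326,248). The other two are in the trough at about (311,301). Second pass.

Request:
drive_tool(plan="0 0 0.02 0 0 0 0; 0 0 0.015 0 0 0 0; 0 0 0.009 0 0 0 0; 0 0 0.004 0 0 0 0; 0 0 0.002 0 0 0 0; 0 -0.014 0 0 0 0 0; 0 -0.014 0 0 0 0 0; 0 -0.014 0 0 0 0 0")

```text
t: 10.47
tcp_pos: [0.5064, 0.0983, 0.1019]
ee_rot: [0.001, -0.062, 0.998, -0.0]
wrist_force: [-0.1, -0.7, -3.0]
gripper_width: 0.0219
grip_force: 30.0
```

Request:
drive_tool(plan="0 -0.014 0 0 0 0 0; 0 -0.014 0 0 0 0 0; 0 -0.014 0 0 0 0 0; 0 -0.014 0 0 0 0 0; 0 -0.014 0 0 0 0 0; 0 -0.014 0 0 0 0 0; 0 -0.014 0 0 0 0 0; 0 -0.014 0 0 0 0 0")

```text
t: 11.13
tcp_pos: [0.5203, -0.0133, 0.1021]
ee_rot: [0.001, -0.062, 0.998, -0.0]
wrist_force: [-0.2, 0.4, -2.6]
gripper_width: 0.0221
grip_force: 30.0
```

```bash
python3 look.py; python3 go.py .52703 -.06792 .101 7.16
```

```text
scene chip px [300. 261.] 356 local x -0.055..-0.011 y -0.148..-0.101 z 0.053..0.067
scene chip px [311. 301.] 672 local x 0.013..0.090 y -0.175..-0.128 z 0.015..0.050
t 11.2 tcp [ 0.5206 -0.0144  0.1022] yaw 6.98 tilt [ 0.0022 -0.0011] w 0.022 F [ 0.1  0.1 -2.4]
turn rz -0.0031 shift [ 0.0003 -0.0539  0.0012]
```

Request:
drive_tool(plan="0 -0.014 0 0 0 0 0; 0 -0.014 0 0 0 0 0; 0 -0.014 0 0 0 0 0; 0 -0.012 0 0 0 0 0; 0 0 0 0 0 0 0; 0 0 0 0 0 0 0; 0 0 -0.02 0 0 0 0; 0 0 -0.03 0 0 0 0")

```text
t: 11.9
tcp_pos: [0.523, -0.0642, 0.148]
ee_rot: [-0.004, -0.062, 0.998, 0.002]
wrist_force: [0.4, 0.4, -1.8]
gripper_width: 0.0219
grip_force: 29.9
```

```bash
python3 look.py;  python3 go.py .5645 .345 .145 2.1
```

```text
scene chip px [284. 284.] 367 local x -0.052..-0.009 y -0.193..-0.141 z 0.009..0.020
scene chip px [311. 301.] 671 local x 0.012..0.090 y -0.174..-0.127 z 0.015..0.049
t 12.0 tcp [ 0.5294 -0.0658  0.156 ] yaw 7.15 tilt [ 0.0084 -0.0019] w 0.022 F [ 1.3 -0.7 -1.6]
turn rz 0.0881 shift [-0.0502  0.4092  0.011 ]
```

Request:
drive_tool(plan="-0.004 0 0 0 0 0.044 0; 0 0 0 0 0 0.044 0; -0.0045 0.037 0 0 0 0 0; -0.0045 0.037 0 0 0 0 0; -0.0045 0.037 0 0 0 0 0; -0.0045 0.037 0 0 0 0 0; -0.0045 0.037 0 0 0 0 0; -0.0045 0.037 0 0 0 0 0")

```text
t: 12.67
tcp_pos: [0.5482, 0.1601, 0.1502]
ee_rot: [-0.0, -0.018, 1.0, 0.0]
wrist_force: [1.4, 0.2, -2.3]
gripper_width: 0.0217
grip_force: 29.9
```

Request:
drive_tool(plan="-0.0045 0.037 0 0 0 0 0; -0.0045 0.037 0 0 0 0 0; -0.0045 0.037 0 0 0 0 0; -0.0045 0.037 0 0 0 0 0; -0.0045 0.037 0 0 0 0 0; 0 0 0 0 0 0 0; 0 0 0 0 0 0 0")

```text
t: 13.25
tcp_pos: [0.5633, 0.3458, 0.1495]
ee_rot: [-0.001, -0.02, 1.0, -0.0]
wrist_force: [0.5, -0.5, -2.6]
gripper_width: 0.0219
grip_force: 29.9
```

```bash
python3 look.py;  python3 go.py .5645 .345 .0565 2.1; python3 - <<'E'
from m import *
for n in ('scene',):
    C=cap(n);P=cloud(C);h=hsv(C)
    m=(h[...,1]<60)&(h[...,2]>70)&(abs(P[...,0]-.565)<.09)&(abs(P[...,1]-.34)<.06)&(P[...,2]>.085)&(P[...,2]<.145);p=P[m];print(len(p));
    if len(p)>9: print(np.percentile(p[:,2],[2,50,98]),cv2.minAreaRect((p[:,:2]*1000).astype(np.float32)))
E
```

```text
top chip px [334. 225.] 452 local x 0.010..0.085 y -0.172..-0.125 z 0.019..0.050
top chip px [345. 258.] 310 local x -0.052..-0.013 y -0.188..-0.140 z 0.013..0.020
scene chip px [284. 284.] 365 local x -0.051..-0.009 y -0.192..-0.141 z 0.009..0.021
scene chip px [311. 301.] 668 local x 0.012..0.090 y -0.175..-0.128 z 0.015..0.050
t 13.3 tcp [0.5638 0.3431 0.1498] yaw 2.13 tilt [-0.0016 -0.0011] w 0.022 F [ 0.2 -0.5 -3.4]
turn rz 0.0005 shift [-0.0008  0.0018  0.0933]
572
[0.1049 0.1257 0.1336] ((567.252197265625, 338.266845703125), (118.82291412353516, 39.56912612915039), 6.029721260070801)
```

Request:
drive_tool(plan="-0.001 0.002 0.03 0 0 0 0; 0 0 0.03 0 0 0 0; 0 0 0.018 0 0 0 0; 0 0 0.008 0 0 0 0; 0 0 0.004 0 0 0 0; 0 0 0.002 0 0 0 0; 0 0 0 0 0 0 0; 0 0 0 0 0 0 0")

```text
t: 14.07
tcp_pos: [0.567, 0.3456, 0.0609]
ee_rot: [0.001, -0.018, 1.0, 0.001]
wrist_force: [0.7, 0.3, -2.9]
gripper_width: 0.022
grip_force: 29.9
```

Request:
drive_tool(plan="0 0 0.0015 0 0 0 0; 0 0 0.001 0 0 0 0; 0 0 0.001 0 0 0 0; 0 0 0 0 0 0 0; 0 0 0 0 0 0 0; 0 0 0 0 0 0 0")

```text
t: 14.57
tcp_pos: [0.5656, 0.3454, 0.0555]
ee_rot: [-0.0, -0.018, 1.0, -0.0]
wrist_force: [-0.6, -0.7, -2.7]
gripper_width: 0.0219
grip_force: 29.9
```

Request:
drive_tool(plan="0 0 0.001 0 0 0 0; 0 0 0.001 0 0 0 0; 0 0 0 0 0 0 0; 0 0 0 0 0 0 0; 0 0 0 0 0 0 0")

```text
t: 14.98
tcp_pos: [0.5659, 0.3455, 0.0553]
ee_rot: [0.0, -0.018, 1.0, 0.0]
wrist_force: [-5.2, -2.5, 6.9]
gripper_width: 0.0219
grip_force: 29.9
```

Contact. Releasing and rising.

Request:
drive_tool(plan="0 0 -0.001 0 0 0 0.087; 0 0 0 0 0 0 0.087; 0 0 0 0 0 0 0.087; 0 0 0 0 0 0 0.087; 0 0 0 0 0 0 0.087; 0 0 0 0 0 0 0.087; 0 0 0 0 0 0 0.087; 0 0 0 0 0 0 0.087")

```text
t: 15.65
tcp_pos: [0.5656, 0.3453, 0.0544]
ee_rot: [-0.0, -0.018, 1.0, -0.0]
wrist_force: [-0.7, -0.0, -0.0]
gripper_width: 0.0672
grip_force: 0.0
```

Request:
drive_tool(plan="0 0 -0.02 0 0 0 0.087; 0 0 -0.03 0 0 0 0.087; 0 0 -0.035 0 0 0 0.087; 0 0 -0.04 0 0 0 0.087; 0 0 -0.04 0 0 0 0.087; 0 0 -0.03 0 0 0 0.087; 0 0 0 0 0 0 0; 0 0 0 0 0 0 0")

```text
t: 16.32
tcp_pos: [0.5671, 0.346, 0.253]
ee_rot: [0.003, -0.018, 1.0, 0.001]
wrist_force: [-0.1, -0.1, -0.2]
gripper_width: 0.08
grip_force: 0.0
```

```bash
python3 look.py;  python3 go.py .394 .331 .25 0; python3 - <<'E'
from m import *
for n in ('wrist','scene'):
    C=cap(n);P=cloud(C);h=hsv(C)
    m=(h[...,0]<25)&(h[...,1]>60)&(h[...,2]>30)&(abs(P[...,0]-.565)<.09)&(abs(P[...,1]-.34)<.06)&(P[...,2]>.085)&(P[...,2]<.135);p=P[m];print(n,len(p));
    if len(p)>9: print(np.percentile(p[:,2],[2,50,98]),cv2.minAreaRect((p[p[:,2]>.099][:,:2]*1000).astype(np.float32)))
E
```

```text
top chip px [334. 225.] 452 local x 0.010..0.085 y -0.171..-0.125 z 0.019..0.050
top chip px [345. 258.] 310 local x -0.052..-0.013 y -0.188..-0.140 z 0.013..0.020
scene chip px [284. 284.] 366 local x -0.051..-0.009 y -0.192..-0.141 z 0.009..0.020
scene chip px [311. 301.] 668 local x 0.013..0.090 y -0.174..-0.127 z 0.015..0.049
t 16.4 tcp [0.5651 0.3451 0.2484] yaw 2.07 tilt [-0.0014 -0.0006] w 0.073 F [ 0.5 -0.2 -0.4]
turn rz 0.0362 shift [ 0.1711 -0.0141 -0.0016]
wrist 2137
[0.0984 0.1033 0.105 ] ((564.3438110351562, 345.201904296875), (78.46482849121094, 21.771251678466797), 2.505906105041504)
scene 393
[0.0855 0.1006 0.106 ] ((568.5987548828125, 345.16461181640625), (27.112995147705078, 80.38257598876953), 89.90644836425781)
```

Request:
drive_tool(plan="0.034 -0.0028 0 0 0 0.036 0; 0.034 -0.0028 0 0 0 0 0; 0.034 -0.0028 0 0 0 0 0; 0.034 -0.0028 0 0 0 0 0; 0.034 -0.0028 0 0 0 0 0; 0 0 0 0 0 0 0; 0 0 0 0 0 0 0; 0 0 0 0 0 0 0")

```text
t: 17.18
tcp_pos: [0.3959, 0.33, 0.2488]
ee_rot: [-0.0, -0.0, 1.0, -0.0]
wrist_force: [-0.7, 0.7, 0.4]
gripper_width: 0.0123
grip_force: 0.0
```

```bash
python3 go.py .394 .331 .20 0
```

```text
t 17.2 tcp [0.3959 0.33   0.2488] yaw 0.03 tilt [-0.0004 -0.0006] w 0.012 F [-0.7  0.7  0.4]
turn rz 0.0005 shift [0.0019 0.001  0.0488]
```

Request:
drive_tool(plan="0.002 0.001 0.025 0 0 0 0; 0 0 0.022 0 0 0 0; 0 0 0.01 0 0 0 0; 0 0 0.006 0 0 0 0; 0 0 0.004 0 0 0 0; 0 0 0.002 0 0 0 0; 0 0 0 0 0 0 0; 0 0 0 0 0 0 0")

```text
t: 17.85
tcp_pos: [0.3941, 0.3307, 0.1832]
ee_rot: [-0.0, -0.0, 1.0, -0.001]
wrist_force: [-8.1, -6.7, 15.0]
gripper_width: 0.0004
grip_force: 7.1
```

Request:
drive_tool(plan="0 0 0 0 0 0 0; 0 0 -0.012 0 0 0 0; 0 0 -0.03 0 0 0 0; 0 0 -0.03 0 0 0 0; 0 0 0 0 0 0 0; 0 -0.04 0 0 0 0 0; 0 -0.04 0 0 0 0 0; 0 -0.04 0 0 0 0 0")

```text
t: 18.52
tcp_pos: [0.3944, 0.2103, 0.2535]
ee_rot: [0.001, -0.001, 1.0, 0.0]
wrist_force: [1.7, 0.5, 0.1]
gripper_width: 0.0006
grip_force: 0.0
```

```bash
cat > jars.py <<'E'
from m import *
T=cap('top','j.png');S=cap('scene');P=cloud(T)
m=(P[...,2]>.03)&(P[...,1]<-.19)&(P[...,1]>-.56)&(P[...,0]>.25)&(P[...,0]<.8)
k,l,st,ce=cv2.connectedComponentsWithStats(m.astype(np.uint8));h=hsv(T)
for i in range(1,k):
    if st[i,4]<60: continue
    p=P[l==i];zt=np.percentile(p[:,2],95);q=p[p[:,2]>zt-.012];c,rr=cv2.minEnclosingCircle(q[:,:2].astype(np.float32));hh=h[l==i]
    print('px',ce[i].round(),st[i,4],'top z %.3f'%zt,'c',np.round(c,4),'r %.3f'%rr,'hue',np.median(hh[hh[:,1]>90][:,0]) if (hh[:,1]>90).any() else None)
ht,hs=hsv(T),hsv(S);white=lambda h:(h[...,1]<50)&(h[...,2]>170)
for nt,ns in (((486,216),(124,351)),((490,270),(116,302)),((449,296),(163,269))):
    bt,ct,at=blob(white(ht),nt); bs,cs,as_=blob(white(hs),ns)
    print('jar',ct,at,cs,as_,'tri',*tri(T,ct,S,cs),'plane',plane(T,[ct],.061)[0])
E
python3 jars.py; python3 go.py .44 -.2 .25 0
```

```text
px [400. 163.] 899 top z 0.170 c [ 0.7564 -0.2337] r 0.015 hue 109.0
px [448. 172.] 659 top z 0.091 c [ 0.7334 -0.3502] r 0.035 hue None
px [484. 218.] 450 top z 0.064 c [ 0.6266 -0.4399] r 0.024 hue 14.0
px [425. 255.] 433 top z 0.064 c [ 0.5399 -0.2886] r 0.024 hue 67.0
px [488. 270.] 459 top z 0.064 c [ 0.4985 -0.4374] r 0.024 hue 13.5
px [447. 297.] 454 top z 0.064 c [ 0.438  -0.3351] r 0.025 hue 14.0
px [491. 316.] 486 top z 0.064 c [ 0.3899 -0.4346] r 0.024 hue 67.0
px [415. 334.] 471 top z 0.110 c [ 0.3553 -0.2519] r 0.012 hue 14.0
px [466. 345.] 491 top z 0.064 c [ 0.3281 -0.3714] r 0.024 hue 89.0
jar [486.5167 215.9967] 300 [123.1156 351.0794] 441 tri [ 0.6272 -0.4396  0.0598] 0.0008918002363200277 plane [ 0.627  -0.4386  0.061 ]
jar [490.6562 269.6281] 320 [112.9199 301.7459] 362 tri [ 0.4981 -0.4379  0.0599] 0.0008198741738477696 plane [ 0.4981 -0.437   0.061 ]
jar [448.8533 296.4192] 334 [160.0627 267.0662] 287 tri [ 0.4382 -0.3345  0.0599] 0.0007844602808467402 plane [ 0.4383 -0.3338  0.061 ]
t 18.6 tcp [0.395  0.2069 0.2535] yaw -0.28 tilt [ 0.002  -0.0016] w 0.000 F [0.5 0.1 0.1]
turn rz -0.0049 shift [-0.045  -0.4069  0.0035]
```

Request:
drive_tool(plan="-0.0033 -0.039 0 0 0 -0.005 0.087; -0.0033 -0.039 0 0 0 0 0.087; -0.0033 -0.039 0 0 0 0 0.087; -0.0033 -0.039 0 0 0 0 0.087; -0.0033 -0.039 0 0 0 0 0.087; -0.0033 -0.039 0 0 0 0 0.087; -0.0033 -0.039 0 0 0 0 0.087; -0.0033 -0.039 0 0 0 0 0.087")

```text
t: 19.28
tcp_pos: [0.4225, -0.1029, 0.2538]
ee_rot: [0.001, -0.003, 1.0, -0.0]
wrist_force: [0.8, 0.4, -0.3]
gripper_width: 0.0459
grip_force: 0.0
```

Request:
drive_tool(plan="-0.0033 -0.039 0 0 0 0 0.087; -0.0033 -0.039 0 0 0 0 0.087; -0.0033 -0.039 0 0 0 0 0.087; -0.0033 -0.039 0 0 0 0 0.087; -0.0033 -0.039 0 0 0 0 0.087; -0.0033 -0.032 0 0 0 0 0.087; 0 0 0 0 0 0 0.087; 0 0 0 0 0 0 0.087")

```text
t: 19.95
tcp_pos: [0.443, -0.3293, 0.2524]
ee_rot: [0.0, -0.001, 1.0, 0.0]
wrist_force: [-0.2, 0.2, -0.2]
gripper_width: 0.0862
grip_force: 0.0
```

```bash
python3 go.py .438 -.3345 .018 0; python3 jars.py|grep jar
```

```text
t 19.9 tcp [ 0.443  -0.3293  0.2524] yaw 0.14 tilt [0.0001 0.0004] w 0.086 F [-0.2  0.2 -0.2]
turn rz 0.0025 shift [ 0.005  -0.0052  0.2344]
jar [486.5083 216.0266] 301 [123.1156 351.0794] 441 tri [ 0.6271 -0.4396  0.0597] 0.0008955325352350823 plane [ 0.6269 -0.4386  0.061 ]
jar [490.2083 263.625 ] 96 [112.9335 301.7202] 361 tri [ 0.5106 -0.4354  0.0711] 0.004449613192536966 plane [ 0.5123 -0.4372  0.061 ]
jar [441.3  296.35] 60 [160.0627 267.0662] 287 tri [ 0.4369 -0.3267  0.0544] 0.017226968559856514 plane [ 0.4389 -0.3162  0.061 ]
```

Request:
drive_tool(plan="0.0025 -0.0026 0.02 0 0 0 0.087; 0.0025 -0.0026 0.038 0 0 0 0.087; 0 0 0.038 0 0 0 0.087; 0 0 0.038 0 0 0 0.087; 0 0 0.038 0 0 0 0.087; 0 0 0.03 0 0 0 0.087; 0 0 0.02 0 0 0 0.087; 0 0 0.008 0 0 0 0.087")

```text
t: 20.72
tcp_pos: [0.4363, -0.3294, 0.0193]
ee_rot: [-0.002, -0.004, 1.0, 0.002]
wrist_force: [-0.5, 0.7, -0.5]
gripper_width: 0.0873
grip_force: 0.0
```

Request:
drive_tool(plan="0 0 0.003 0 0 0 0.087; 0 0 0 0 0 0 0; 0 0 0 0 0 0 0; 0 0 0 0 0 0 0; 0 0 0 0 0 0 0; 0 0 0 0 0 0 0; 0 0 0 0 0 0 0; 0 0 0 0 0 0 0")

```text
t: 21.38
tcp_pos: [0.4381, -0.3335, 0.0203]
ee_rot: [0.0, -0.003, 1.0, -0.001]
wrist_force: [-1.0, -0.1, 3.8]
gripper_width: 0.0534
grip_force: 30.0
```

Request:
drive_tool(plan="0 0 -0.015 0 0 0 0; 0 0 -0.03 0 0 0 0; 0 0 -0.035 0 0 0 0; 0 0 -0.035 0 0 0 0; 0 0 -0.02 0 0 0 0; 0 0 0 0 0 -0.062 0; 0 0 0 0 0 -0.062 0; 0 0 0 0 0 0 0")

```text
t: 22.05
tcp_pos: [0.4377, -0.333, 0.155]
ee_rot: [0.0, -0.066, 0.998, -0.0]
wrist_force: [-0.4, 0.5, -0.8]
gripper_width: 0.0532
grip_force: 30.0
```

```bash
python3 -c "
import numpy as np
c=np.array([.5525,.0663]);a=np.radians(7.16);R=np.array([[np.cos(a),-np.sin(a)],[np.sin(a),np.cos(a)]])
for p in ((-.062,0),(0.0,0),(.062,0)):print(p,c+R@p)"
python3 go.py .491 .0586 .155 7.16
```

```text
(-0.062, 0) [0.49098348 0.05857228]
(0.0, 0) [0.5525 0.0663]
(0.062, 0) [0.61401652 0.07402772]
t 22.1 tcp [ 0.4377 -0.333   0.155 ] yaw 7.52 tilt [ 0.0005 -0.0005] w 0.053 F [-0.4  0.5 -0.8]
turn rz 0.0062 shift [-0.1017  0.3819  0.    ]
```

Request:
drive_tool(plan="-0.0102 0.0382 0 0 0 0.006 0; -0.0102 0.0382 0 0 0 0 0; -0.0102 0.0382 0 0 0 0 0; -0.0102 0.0382 0 0 0 0 0; -0.0102 0.0382 0 0 0 0 0; -0.0102 0.0382 0 0 0 0 0; -0.0102 0.0382 0 0 0 0 0; -0.0102 0.0382 0 0 0 0 0")

```text
t: 22.72
tcp_pos: [0.4803, -0.0177, 0.1541]
ee_rot: [-0.0, -0.06, 0.998, 0.0]
wrist_force: [1.8, -0.2, -1.2]
gripper_width: 0.0534
grip_force: 30.0
```

Request:
drive_tool(plan="-0.0102 0.0382 0 0 0 0 0; -0.0102 0.0382 0 0 0 0 0; 0 0 0.02 0 0 0 0; 0 0 0.025 0 0 0 0; 0 0 0.015 0 0 0 0; 0 0 0.01 0 0 0 0; 0 0 0 0 0 0 0; 0 0 0 0 0 0 0")

```text
t: 23.38
tcp_pos: [0.4913, 0.0586, 0.0841]
ee_rot: [-0.001, -0.061, 0.998, 0.0]
wrist_force: [-0.1, 0.7, -0.6]
gripper_width: 0.053
grip_force: 30.0
```

```bash
python3 go.py .491 .0586 .072 7.16; python3 look.py
```

```text
t 23.4 tcp [0.4913 0.0586 0.0841] yaw 6.99 tilt [-0.0015  0.0001] w 0.053 F [-0.1  0.7 -0.6]
turn rz -0.003 shift [0.0003 0.0001 0.0121]
top chip px [334. 225.] 453 local x 0.010..0.086 y -0.171..-0.125 z 0.018..0.050
top chip px [345. 258.] 311 local x -0.052..-0.013 y -0.188..-0.140 z 0.012..0.020
scene chip px [344. 234.] 135 local x -0.058..-0.032 y -0.028..0.014 z 0.065..0.085
scene chip px [284. 284.] 368 local x -0.051..-0.010 y -0.192..-0.142 z 0.010..0.020
scene chip px [311. 301.] 671 local x 0.012..0.089 y -0.175..-0.127 z 0.016..0.050
```

Request:
drive_tool(plan="0 0 0.006 0 0 0 0; 0 0 0.004 0 0 0 0; 0 0 0.002 0 0 0 0; 0 0 0.001 0 0 0 0; 0 0 0 0 0 0 0; 0 0 0 0 0 0 0")

```text
t: 23.98
tcp_pos: [0.4917, 0.0587, 0.0715]
ee_rot: [-0.0, -0.062, 0.998, 0.0]
wrist_force: [0.6, -0.6, -1.2]
gripper_width: 0.0532
grip_force: 30.0
```

Request:
drive_tool(plan="0 0 0.001 0 0 0 0; 0 0 0.0005 0 0 0 0; 0 0 0 0 0 0 0; 0 0 0 0 0 0 0.087; 0 0 0 0 0 0 0.087; 0 0 0 0 0 0 0.087; 0 0 0 0 0 0 0.087; 0 0 0 0 0 0 0.087")

```text
t: 24.65
tcp_pos: [0.4917, 0.0587, 0.07]
ee_rot: [0.0, -0.062, 0.998, -0.0]
wrist_force: [-0.6, -0.2, -0.3]
gripper_width: 0.0784
grip_force: 0.0
```

Request:
drive_tool(plan="0 0 0 0 0 0 0.087; 0 0 -0.02 0 0 0 0.087; 0 0 -0.035 0 0 0 0.087; 0 0 -0.035 0 0 0 0.087; 0 0 0 0 0 0.062 0.087; 0 0 0 0 0 0.062 0.087; 0 -0.035 0 0 0 0 0.087; 0 -0.035 0 0 0 0 0.087")

```text
t: 25.32
tcp_pos: [0.4918, -0.0107, 0.1604]
ee_rot: [0.0, -0.002, 1.0, 0.0]
wrist_force: [0.6, -0.0, -0.0]
gripper_width: 0.0873
grip_force: 0.0
```

```bash
cat jars.py | sed 's/(163,269)/(340,215)/;s/(449,296)/(275,270)/' > j2.py; python3 j2.py|grep jar; python3 go.py .498 -.4375 .17 0
```

```text
jar [486.5083 216.0266] 301 [123.1156 351.0794] 441 tri [ 0.6271 -0.4396  0.0597] 0.0008955325352350823 plane [ 0.6269 -0.4386  0.061 ]
jar [490.6562 269.6281] 320 [112.9199 301.7459] 362 tri [ 0.4981 -0.4379  0.0599] 0.0008198741738477696 plane [ 0.4981 -0.437   0.061 ]
jar [293.1292 292.6312] 751 [360.3041 190.9426] 296 tri [0.469  0.0608 0.1578] 0.0853520019230361 plane [0.4563 0.0263 0.061 ]
t 25.4 tcp [ 0.4918 -0.0149  0.1603] yaw -0.24 tilt [ 0.0006 -0.002 ] w 0.087 F [0.6 1.2 0.1]
turn rz -0.0041 shift [-0.0062 -0.4226 -0.0097]
```

Request:
drive_tool(plan="-0.0005 -0.0384 -0.01 0 0 0 0.087; -0.0005 -0.0384 0 0 0 0 0.087; -0.0005 -0.0384 0 0 0 0 0.087; -0.0005 -0.0384 0 0 0 0 0.087; -0.0005 -0.0384 0 0 0 0 0.087; -0.0005 -0.0384 0 0 0 0 0.087; -0.0005 -0.0384 0 0 0 0 0.087; -0.0005 -0.0384 0 0 0 0 0.087")

```text
t: 26.08
tcp_pos: [0.4954, -0.3199, 0.1699]
ee_rot: [0.0, 0.0, 1.0, 0.0]
wrist_force: [0.6, -0.1, -0.4]
gripper_width: 0.087
grip_force: 0.0
```

Request:
drive_tool(plan="-0.0005 -0.0384 0 0 0 0 0.087; -0.0005 -0.0384 0 0 0 0 0.087; -0.0005 -0.0384 0 0 0 0 0.087; 0 0 0 0 0 0 0.087; 0 0 0 0 0 0 0.087; 0 0 0 0 0 0 0.087")

```text
t: 26.58
tcp_pos: [0.4968, -0.4327, 0.1693]
ee_rot: [-0.0, 0.001, 1.0, 0.001]
wrist_force: [-0.6, -0.0, -0.2]
gripper_width: 0.0868
grip_force: 0.0
```

```bash
python3 go.py .498 -.4375 .018 0;python3 j2.py|grep jar
```

```text
t 26.6 tcp [ 0.4968 -0.4327  0.1693] yaw -0.07 tilt [-0.0007  0.0017] w 0.087 F [-0.6 -0.  -0.2]
turn rz -0.0013 shift [-0.0012 -0.0048  0.1513]
jar [486.5083 216.0266] 301 [123.1156 351.0794] 441 tri [ 0.6271 -0.4396  0.0597] 0.0008955325352350823 plane [ 0.6269 -0.4386  0.061 ]
jar [486.5083 216.0266] 301 [112.9199 301.7459] 362 tri [ 0.6032 -0.4169  0.1534] 0.03168720400031522 plane [ 0.6269 -0.4386  0.061 ]
jar [293.5465 253.5396] 12169 [360.3041 190.9426] 296 tri [0.5366 0.0426 0.2091] 0.05400330077041786 plane [0.5473 0.0239 0.061 ]
```

Request:
drive_tool(plan="-0.001 -0.0045 0.02 0 0 0 0.087; 0 0 0.038 0 0 0 0.087; 0 0 0.038 0 0 0 0.087; 0 0 0.028 0 0 0 0.087; 0 0 0.016 0 0 0 0.087; 0 0 0.008 0 0 0 0.087; 0 0 0.002 0 0 0 0.087; 0 0 0 0 0 0 0.087")

```text
t: 27.35
tcp_pos: [0.4984, -0.4376, 0.0207]
ee_rot: [0.0, -0.0, 1.0, -0.0]
wrist_force: [0.5, 0.4, 0.1]
gripper_width: 0.0866
grip_force: 0.0
```

Request:
drive_tool(plan="0 0 0 0 0 0 0; 0 0 0 0 0 0 0; 0 0 0 0 0 0 0; 0 0 0 0 0 0 0; 0 0 0 0 0 0 0; 0 0 0 0 0 0 0; 0 0 0 0 0 0 0; 0 0 0 0 0 0 0")

```text
t: 28.02
tcp_pos: [0.4979, -0.4383, 0.0204]
ee_rot: [0.0, 0.0, 1.0, -0.0]
wrist_force: [-1.0, 0.7, 2.1]
gripper_width: 0.0532
grip_force: 30.0
```

Request:
drive_tool(plan="0 0 -0.015 0 0 0 0; 0 0 -0.03 0 0 0 0; 0 0 -0.035 0 0 0 0; 0 0 -0.035 0 0 0 0; 0 0 -0.02 0 0 0 0; 0 0 0 0 0 -0.062 0; 0 0 0 0 0 -0.062 0; 0 0 0 0 0 0 0")

```text
t: 28.68
tcp_pos: [0.4981, -0.4384, 0.1568]
ee_rot: [0.001, -0.063, 0.998, -0.001]
wrist_force: [-0.2, -0.6, -1.4]
gripper_width: 0.0532
grip_force: 30.0
```

```bash
python3 go.py .5525 .0663 .155 7.16; python3 look.py|grep scene
```

```text
t 28.7 tcp [ 0.4981 -0.4384  0.1568] yaw 7.19 tilt [ 0.0012 -0.0013] w 0.053 F [-0.2 -0.6 -1.4]
turn rz 0.0005 shift [-0.1169  0.494   0.0018]
scene chip px [343. 236.] 265 local x -0.065..-0.032 y -0.028..0.014 z 0.052..0.084
scene chip px [284. 284.] 367 local x -0.051..-0.009 y -0.192..-0.141 z 0.009..0.020
scene chip px [311. 301.] 671 local x 0.013..0.090 y -0.174..-0.127 z 0.016..0.050
```

Request:
drive_tool(plan="-0.009 0.038 0 0 0 0 0; -0.009 0.038 0 0 0 0 0; -0.009 0.038 0 0 0 0 0; -0.009 0.038 0 0 0 0 0; -0.009 0.038 0 0 0 0 0; -0.009 0.038 0 0 0 0 0; -0.009 0.038 0 0 0 0 0; -0.009 0.038 0 0 0 0 0")

```text
t: 29.45
tcp_pos: [0.5314, -0.1257, 0.1548]
ee_rot: [-0.0, -0.06, 0.998, 0.0]
wrist_force: [0.6, 0.6, -1.3]
gripper_width: 0.0529
grip_force: 30.0
```

Request:
drive_tool(plan="-0.009 0.038 0 0 0 0 0; -0.009 0.038 0 0 0 0 0; -0.009 0.038 0 0 0 0 0; -0.009 0.038 0 0 0 0 0; -0.009 0.038 0 0 0 0 0; 0 0 0 0 0 0 0; 0 0 0 0 0 0 0; 0 0 0 0 0 0 0")

```text
t: 30.12
tcp_pos: [0.5529, 0.0663, 0.1547]
ee_rot: [-0.0, -0.062, 0.998, -0.0]
wrist_force: [0.9, 0.2, -1.4]
gripper_width: 0.0529
grip_force: 30.0
```

```bash
python3 go.py .5525 .0663 .072 7.16; python3 look.py q
```

```text
t 30.1 tcp [0.5529 0.0663 0.1547] yaw 7.06 tilt [-0.0009 -0.0006] w 0.053 F [ 0.9  0.2 -1.4]
turn rz -0.0018 shift [0.0004 0.0001 0.0827]
top chip px [334. 225.] 453 local x 0.010..0.086 y -0.171..-0.125 z 0.019..0.050
top chip px [345. 258.] 310 local x -0.052..-0.014 y -0.189..-0.140 z 0.012..0.021
scene chip px [343. 236.] 259 local x -0.065..-0.032 y -0.027..0.015 z 0.052..0.084
scene chip px [284. 284.] 369 local x -0.050..-0.009 y -0.192..-0.141 z 0.010..0.020
scene chip px [311. 301.] 669 local x 0.012..0.090 y -0.175..-0.128 z 0.016..0.050
```

Request:
drive_tool(plan="-0.003 0 0.02 0 0 0 0; 0 0 0.025 0 0 0 0; 0 0 0.018 0 0 0 0; 0 0 0.009 0 0 0 0; 0 0 0.006 0 0 0 0; 0 0 0.003 0 0 0 0; 0 0 0 0 0 0 0; 0 0 0 0 0 0 0")

```text
t: 30.88
tcp_pos: [0.557, 0.0665, 0.0751]
ee_rot: [0.001, -0.061, 0.998, -0.0]
wrist_force: [-0.5, 0.5, -1.3]
gripper_width: 0.0534
grip_force: 30.0
```

Request:
drive_tool(plan="0 0 0.002 0 0 0 0; 0 0 0.001 0 0 0 0; 0 0 0.0005 0 0 0 0; 0 0 0 0 0 0 0; 0 0 0 0 0 0 0")

```text
t: 31.3
tcp_pos: [0.5563, 0.067, 0.0707]
ee_rot: [0.0, -0.062, 0.998, -0.0]
wrist_force: [-0.6, -0.7, -1.3]
gripper_width: 0.0527
grip_force: 30.0
```

Request:
drive_tool(plan="0 0 0.0005 0 0 0 0; 0 0 0 0 0 0 0.087; 0 0 0 0 0 0 0.087; 0 0 0 0 0 0 0.087; 0 0 0 0 0 0 0.087; 0 0 0 0 0 0 0.087; 0 0 0 0 0 0 0.087; 0 0 0 0 0 0 0.087")

```text
t: 31.97
tcp_pos: [0.5562, 0.0668, 0.07]
ee_rot: [-0.0, -0.062, 0.998, -0.0]
wrist_force: [-0.0, 0.5, -0.4]
gripper_width: 0.0856
grip_force: 0.0
```

Request:
drive_tool(plan="0 0 -0.02 0 0 0 0.087; 0 0 -0.035 0 0 0 0.087; 0 0 -0.035 0 0 0 0.087; 0 0 -0.01 0 0 0 0.087; 0 0 0 0 0 0.062 0.087; 0 0 0 0 0 0.062 0.087; -0.006 -0.038 0 0 0 0 0.087; -0.006 -0.038 0 0 0 0 0.087")

```text
t: 32.63
tcp_pos: [0.5681, -0.0082, 0.17]
ee_rot: [0.0, -0.002, 1.0, 0.0]
wrist_force: [0.1, -0.6, 0.4]
gripper_width: 0.087
grip_force: 0.0
```

```bash
python3 j2.py|grep jar|head -1; python3 go.py .627 -.439 .17 0; python3 look.py
```

```text
jar [486.5281 216.0099] 303 [123.1156 351.0794] 441 tri [ 0.6272 -0.4396  0.0598] 0.0008601639860715476 plane [ 0.627  -0.4387  0.061 ]
t 32.7 tcp [ 0.5688 -0.0136  0.17  ] yaw -0.26 tilt [ 0.0008 -0.0023] w 0.087 F [1.3 0.3 0.2]
turn rz -0.0046 shift [-0.0582 -0.4254  0.    ]
top chip px [350. 258.] 153 local x -0.052..-0.014 y -0.189..-0.161 z 0.012..0.021
scene chip px [351. 247.] 472 local x -0.064..0.033 y -0.028..0.014 z 0.052..0.085
scene chip px [284. 284.] 367 local x -0.051..-0.009 y -0.192..-0.141 z 0.010..0.020
scene chip px [311. 301.] 671 local x 0.012..0.090 y -0.175..-0.128 z 0.016..0.049
```

Request:
drive_tool(plan="-0.0053 -0.0387 0 0 0 -0.005 0.087; -0.0053 -0.0387 0 0 0 0 0.087; -0.0053 -0.0387 0 0 0 0 0.087; -0.0053 -0.0387 0 0 0 0 0.087; -0.0053 -0.0387 0 0 0 0 0.087; -0.0053 -0.0387 0 0 0 0 0.087; -0.0053 -0.0387 0 0 0 0 0.087; -0.0053 -0.0387 0 0 0 0 0.087")

```text
t: 33.5
tcp_pos: [0.6121, -0.3187, 0.1697]
ee_rot: [-0.0, -0.003, 1.0, 0.0]
wrist_force: [0.1, 0.6, 0.3]
gripper_width: 0.0873
grip_force: 0.0
```

Request:
drive_tool(plan="-0.0053 -0.0387 0 0 0 0 0.087; -0.0053 -0.0387 0 0 0 0 0.087; -0.0053 -0.0387 0 0 0 0 0.087; 0 0 0 0 0 0 0.087; 0 0 0 0 0 0 0.087; 0 0 0 0 0 0 0.087")

```text
t: 34.0
tcp_pos: [0.6283, -0.433, 0.169]
ee_rot: [-0.0, -0.002, 1.0, 0.001]
wrist_force: [0.1, 0.6, -0.3]
gripper_width: 0.087
grip_force: 0.0
```

```bash
python3 go.py .627 -.439 .019 0
```

```text
t 34.0 tcp [ 0.6283 -0.433   0.169 ] yaw 0.28 tilt [-0.001   0.0019] w 0.087 F [ 0.1  0.6 -0.3]
turn rz 0.0048 shift [ 0.0013 -0.006   0.15  ]
```

Request:
drive_tool(plan="0.001 -0.0055 0.02 0 0 0 0.087; 0 0 0.038 0 0 0 0.087; 0 0 0.038 0 0 0 0.087; 0 0 0.028 0 0 0 0.087; 0 0 0.015 0 0 0 0.087; 0 0 0.008 0 0 0 0.087; 0 0 0.002 0 0 0 0.087; 0 0 0 0 0 0 0.087")

```text
t: 34.67
tcp_pos: [0.6282, -0.44, 0.0226]
ee_rot: [0.001, -0.003, 1.0, -0.001]
wrist_force: [-0.2, -1.0, 0.5]
gripper_width: 0.0871
grip_force: 0.0
```

Request:
drive_tool(plan="0 0 0 0 0 0 0; 0 0 0 0 0 0 0; 0 0 0 0 0 0 0; 0 0 0 0 0 0 0; 0 0 0 0 0 0 0; 0 0 0 0 0 0 0; 0 0 0 0 0 0 0; 0 0 0 0 0 0 0")

```text
t: 35.33
tcp_pos: [0.6271, -0.4402, 0.0214]
ee_rot: [0.0, -0.002, 1.0, -0.0]
wrist_force: [-0.4, -0.0, 2.7]
gripper_width: 0.0533
grip_force: 30.0
```

Request:
drive_tool(plan="0 0 -0.015 0 0 0 0; 0 0 -0.03 0 0 0 0; 0 0 -0.035 0 0 0 0; 0 0 -0.035 0 0 0 0; 0 0 -0.03 0 0 0 0; 0 0 0 0 0 -0.062 0; 0 0 0 0 0 -0.062 0; 0 0 0 0 0 0 0")

```text
t: 36.0
tcp_pos: [0.6274, -0.4404, 0.1681]
ee_rot: [0.001, -0.065, 0.998, -0.001]
wrist_force: [0.3, 0.5, -1.9]
gripper_width: 0.0532
grip_force: 30.0
```

```bash
python3 go.py .616 .0745 .165 7.16
```

```text
t 36.0 tcp [ 0.6274 -0.4404  0.1681] yaw 7.47 tilt [ 0.0016 -0.0014] w 0.053 F [ 0.3  0.5 -1.9]
turn rz 0.0054 shift [-0.0529  0.5123  0.0031]
```

Request:
drive_tool(plan="-0.0041 0.0394 0 0 0 0.005 0; -0.0041 0.0394 0 0 0 0 0; -0.0041 0.0394 0 0 0 0 0; -0.0041 0.0394 0 0 0 0 0; -0.0041 0.0394 0 0 0 0 0; -0.0041 0.0394 0 0 0 0 0; -0.0041 0.0394 0 0 0 0 0; -0.0041 0.0394 0 0 0 0 0")

```text
t: 36.67
tcp_pos: [0.6198, -0.1213, 0.1658]
ee_rot: [-0.0, -0.06, 0.998, 0.0]
wrist_force: [0.0, -0.5, -0.7]
gripper_width: 0.0531
grip_force: 30.0
```

Request:
drive_tool(plan="-0.0041 0.0394 0 0 0 0 0; -0.0041 0.0394 0 0 0 0 0; -0.0041 0.0394 0 0 0 0 0; -0.0041 0.0394 0 0 0 0 0; -0.0041 0.0394 0 0 0 0 0; 0 0 0 0 0 0 0; 0 0 0 0 0 0 0; 0 0 0 0 0 0 0")

```text
t: 37.33
tcp_pos: [0.6165, 0.0747, 0.1658]
ee_rot: [-0.0, -0.062, 0.998, -0.0]
wrist_force: [-0.8, -0.6, -0.7]
gripper_width: 0.0533
grip_force: 30.0
```

```bash
python3 go.py .618 .0745 .0735 7.16; python3 look.py r
```

```text
t 37.3 tcp [0.6165 0.0747 0.1658] yaw 7.05 tilt [-0.0007 -0.0006] w 0.053 F [-0.8 -0.6 -0.7]
turn rz -0.0019 shift [-0.0015 -0.0004  0.0923]
top chip px [334. 225.] 451 local x 0.010..0.085 y -0.170..-0.125 z 0.018..0.050
top chip px [345. 258.] 311 local x -0.053..-0.013 y -0.188..-0.140 z 0.013..0.020
scene chip px [351. 247.] 465 local x -0.064..0.032 y -0.028..0.015 z 0.053..0.084
scene chip px [284. 284.] 366 local x -0.051..-0.009 y -0.192..-0.142 z 0.010..0.021
scene chip px [311. 301.] 669 local x 0.012..0.089 y -0.174..-0.127 z 0.016..0.049
```

View pics/rscene.png

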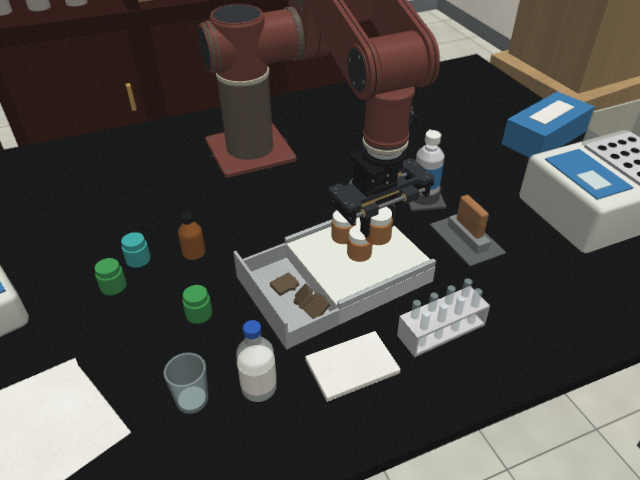

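The picture shows two jars standing at (342,228) and (380,225). The held jar is at (360,243), the chips are in the trough and the scraper is upright on its pad at (472,220).

Request:
drive_tool(plan="-0.002 0 0.02 0 0 0 0; 0 0 0.03 0 0 0 0; 0 0 0.02 0 0 0 0; 0 0 0.011 0 0 0 0; 0 0 0.006 0 0 0 0; 0 0 0.003 0 0 0 0; 0 0 0 0 0 0 0; 0 0 0 0 0 0 0")

```text
t: 38.1
tcp_pos: [0.6199, 0.0747, 0.0774]
ee_rot: [0.001, -0.061, 0.998, -0.0]
wrist_force: [-0.9, -0.1, -1.3]
gripper_width: 0.0531
grip_force: 30.0
```

Request:
drive_tool(plan="0 0 0.002 0 0 0 0; 0 0 0.001 0 0 0 0; 0 0 0.001 0 0 0 0; 0 0 0 0 0 0 0; 0 0 0 0 0 0 0")

```text
t: 38.52
tcp_pos: [0.6188, 0.0751, 0.0722]
ee_rot: [0.0, -0.062, 0.998, -0.0]
wrist_force: [0.5, -0.5, -1.4]
gripper_width: 0.0534
grip_force: 30.0
```

Request:
drive_tool(plan="0 0 0.001 0 0 0 0; 0 0 0 0 0 0 0; 0 0 0 0 0 0 0.087; 0 0 0 0 0 0 0.087; 0 0 0 0 0 0 0.087; 0 0 0 0 0 0 0.087; 0 0 0 0 0 0 0.087; 0 0 0 0 0 0 0.087")

```text
t: 39.18
tcp_pos: [0.6188, 0.075, 0.071]
ee_rot: [-0.0, -0.062, 0.998, -0.0]
wrist_force: [-1.2, -0.0, -0.2]
gripper_width: 0.0835
grip_force: 0.0
```

Request:
drive_tool(plan="0 0 0 0 0 0 0.087; 0 0 -0.02 0 0 0 0.087; 0 0 -0.035 0 0 0 0.087; 0 0 -0.035 0 0 0 0.087; 0 0 -0.035 0 0 0 0.087; 0 0 -0.035 0 0 0 0.087; 0 0 -0.035 0 0 0 0.087; 0 0 0 0 0 0 0.087")

```text
t: 39.85
tcp_pos: [0.6226, 0.075, 0.2758]
ee_rot: [0.007, -0.062, 0.998, -0.0]
wrist_force: [0.9, 0.1, 2.0]
gripper_width: 0.087
grip_force: 0.0
```

Request:
drive_tool(plan="0 -0.04 0 0 0 0 0.087; 0 -0.04 0 0 0 0 0.087; 0 -0.04 0 0 0 0 0.087; 0 -0.04 0 0 0 0 0.087; 0 -0.04 0 0 0 0 0.087; 0 -0.04 0 0 0 0 0.087; 0 0 0 0 0 0 0.087; 0 0 0 0 0 0 0.087")

```text
t: 40.52
tcp_pos: [0.6479, -0.1657, 0.2653]
ee_rot: [-0.0, -0.06, 0.998, 0.0]
wrist_force: [-0.3, 1.0, -0.0]
gripper_width: 0.0869
grip_force: 0.0
```

```bash
python3 look.py s; python3 - <<'E'
from m import *
T=cap('top');P=cloud(T);c0=np.array([.5525,.0663]);a=np.radians(7.16);R=np.array([[np.cos(a),-np.sin(a)],[np.sin(a),np.cos(a)]])
L=(P[...,:2]-c0)@R;m=(P[...,2]>.104)&(P[...,2]<.13)&(abs(L[...,0])<.12)&(abs(L[...,1])<.12)
k,l,st,ce=cv2.connectedComponentsWithStats(m.astype(np.uint8))
for i in range(1,k):
    if st[i,4]>30:q=L[l==i];c,rr=cv2.minEnclosingCircle(q.astype(np.float32));print(ce[i].round(),st[i,4],np.round(c,4),'r %.3f'%rr,np.median(P[l==i][:,2]))
E
cp pics/stop.png pics/final_top.png; python3 - <<'E'
import cv2,numpy as np
a=cv2.imread('pics/stop.png')[200:320,130:400];s=cv2.imread('pics/sscene.png')[120:320,230:520]
cv2.imwrite('pics/fin.png',np.vstack([cv2.resize(a,(580,258)),cv2.resize(s,(580,340))]))
E
```

```text
top chip px [330. 218.] 202 local x 0.037..0.086 y -0.161..-0.125 z 0.018..0.048
top chip px [274. 232.] 42 local x 0.040..0.056 y -0.025..0.021 z 0.058..0.085
scene chip px [360. 257.] 672 local x -0.063..0.095 y -0.028..0.012 z 0.051..0.084
scene chip px [284. 284.] 369 local x -0.050..-0.008 y -0.192..-0.141 z 0.010..0.020
scene chip px [311. 301.] 665 local x 0.012..0.089 y -0.175..-0.128 z 0.016..0.050
[270. 220.] 350 [ 0.0667 -0.0001] r 0.024 0.11124473071465013
[273. 247.] 357 [ 0.0037 -0.0003] r 0.024 0.11131682754853589
[277. 276.] 373 [-0.0612 -0.0006] r 0.024 0.11123030086106989
```

View pics/fin.png

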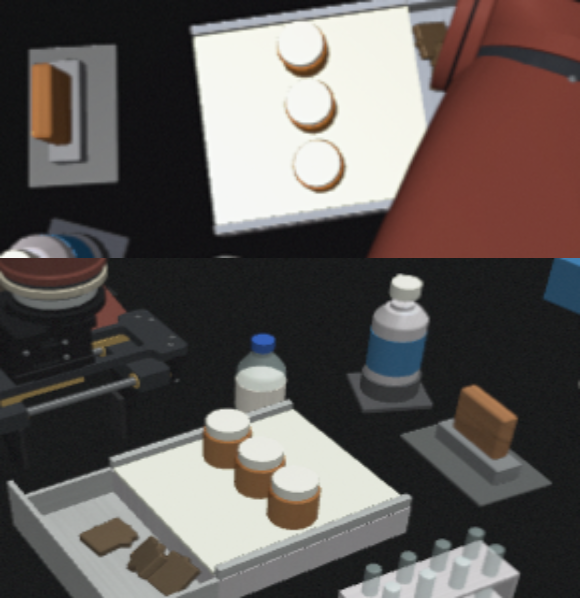

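The final picture shows three upright jars on the plate, three chips in the trough, the scraper on its pad and the nozzle cap up. I'm handing in.

```bash
python3 -c "
from h import *
print(r.close_job())"
```

```text
the job is handed in; nothing more can be done
None
```

The job is handed in, but no verdict came back: the nozzle was pressed twice, the final pictures show all three chips in the trough, the scraper upright on its pad and the three amber jars standing on the plate, and the robot finished clear of everything.

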